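Draw out the pin gauge and sort the sleeves

TASK

Without toppling, lifting or unstacking the cartons in the corner frame, draw the pin gauge out from under them until its base plate lies flat on the bench wholly clear of the frame. Then take the bronze sleeves one at a time along the row, from the robot's left to its right, and slide each down the gauge pin as far as it will go: stand those that go right down to the base plate upright in the green tray, and those that stop on the pin's step upright in the red tray. Leave the battery, oil bottle and screwdriver where they are.

Things in the scene. Friction and masses are not known exactly. Their poses are not given: they have to be found in the camera images.
- frame: Fixed blue corner frame around the carton stack: four angle-iron corners 40 mm high, joined by 12 mm high bars at the sides and back. Origin on the bench at its centre, z up; its -x points out of its open front, the way the gauge is drawn. 116 (x) x 136 mm (y); its front ends at x = -57 mm, where the corners leave an opening 80 mm wide, too narrow for cartons, wide enough for the gauge plate.
- gauge: Loose pin gauge, 0.65 kg: steel base plate 210 (x) x 60 (y) x 6 mm, upright pin at x = -80 mm. Origin: centre of the plate's underside, z up. At first it lies flat on the bench, its +x half under the cartons, pin about 85 mm in front of them, pointing as the frame does within a few degrees. It can be gripped by the pin.
- gauge_pin (a point): Point on the gauge pin's axis, 21 mm above the plate's underside; axes as the gauge's, z along the pin. The gauging part is 18 mm in diameter from 6 to 36 mm above the underside; there a short 45 degree step leads in to a 12.5 mm pilot nose from 39 to 51 mm, that tapers to a 6 mm tip at 56 mm.
- gauge_tail (a point): Middle of the gauge plate's tail end (the end under the cartons), half-way up the plate, 185 mm from the pin's axis in the gauge's +x direction.
- tray_green: Green plastic tray, fixed, for large-bore sleeves: 110 (x) x 165 (y) x 30 mm high, walls and floor 3 mm. Origin under its centre on the bench, z up.
- tray_red: Red plastic tray, fixed, for small-bore sleeves. Same size and origin as the green one.
- mat: Fixed black rubber mat, 75 (x) x 330 (y) x 2 mm, near the robot, on which the sleeves stand on end in a row along y, about 62 mm apart. Origin under its centre.
- battery_mid (a point): Centre of a loose black and yellow tool battery 50 x 75 x 52 mm, a bystander, to be left alone.
- oil_mid (a point): Centre of a loose red oil bottle, 44 mm in diameter and 110 mm high, a bystander, to be left alone.
- driver_mid (a point): Middle of a loose orange-handled screwdriver 200 mm long, a bystander, to be left alone.
- carton_1_mid (a point): Centre of spare-parts carton 1 from the bottom of the stack of four (100 x 120 x 45 mm, 0.14 kg), z up. The stack stands loose on the gauge plate, inside the frame with about 4 mm of play at the lowest carton. As the plate is drawn out the stack settles 6 mm on to the bench.
- carton_2_mid (a point): Centre of spare-parts carton 2 from the bottom of the stack of four (100 x 120 x 45 mm, 0.14 kg), z up. The stack stands loose on the gauge plate, inside the frame with about 4 mm of play at the lowest carton. As the plate is drawn out the stack settles 6 mm on to the bench.
- carton_3_mid (a point): Centre of spare-parts carton 3 from the bottom of the stack of four (100 x 120 x 45 mm, 0.14 kg), z up. The stack stands loose on the gauge plate, inside the frame with about 4 mm of play at the lowest carton. As the plate is drawn out the stack settles 6 mm on to the bench.
- carton_4_mid (a point): Centre of spare-parts carton 4 from the bottom of the stack of four (100 x 120 x 45 mm, 0.14 kg), z up. The stack stands loose on the gauge plate, inside the frame with about 4 mm of play at the lowest carton. As the plate is drawn out the stack settles 6 mm on to the bench.
- sleeve_1_mid (a point): Centre (half-way up) of bronze sleeve 1 of five, 1 at the robot's left (+y) end of the row; some are absent. Outer diameter 34, height 26 mm, 0.13 kg, z along its axis. Bore unknown: 20.6 mm (goes down the pin to the plate: centre 19 mm above the plate's underside) or 15.5 mm (passes the pilot nose, stops on the step: centre about 50 mm above the underside).
- sleeve_2_mid (a point): Centre (half-way up) of bronze sleeve 2 of five, 1 at the robot's left (+y) end of the row; some are absent. Outer diameter 34, height 26 mm, 0.13 kg, z along its axis. Bore unknown: 20.6 mm (goes down the pin to the plate: centre 19 mm above the plate's underside) or 15.5 mm (passes the pilot nose, stops on the step: centre about 50 mm above the underside).
- sleeve_3_mid (a point): Centre (half-way up) of bronze sleeve 3 of five, 1 at the robot's left (+y) end of the row; some are absent. Outer diameter 34, height 26 mm, 0.13 kg, z along its axis. Bore unknown: 20.6 mm (goes down the pin to the plate: centre 19 mm above the plate's underside) or 15.5 mm (passes the pilot nose, stops on the step: centre about 50 mm above the underside).
- sleeve_4_mid (a point): Centre (half-way up) of bronze sleeve 4 of five, 1 at the robot's left (+y) end of the row; some are absent. Outer diameter 34, height 26 mm, 0.13 kg, z along its axis. Bore unknown: 20.6 mm (goes down the pin to the plate: centre 19 mm above the plate's underside) or 15.5 mm (passes the pilot nose, stops on the step: centre about 50 mm above the underside).
- sleeve_5_mid (a point): Centre (half-way up) of bronze sleeve 5 of five, 1 at the robot's left (+y) end of the row; some are absent. Outer diameter 34, height 26 mm, 0.13 kg, z along its axis. Bore unknown: 20.6 mm (goes down the pin to the plate: centre 19 mm above the plate's underside) or 15.5 mm (passes the pilot nose, stops on the step: centre about 50 mm above the underside).
There are look-alikes about, which are no part of the job. Leave any black or turquoise look-alike of the part that bears sleeve_5_mid alone.

How it is judged:
By the outcome, as a careful person would: the job done as asked, in the order asked, and still so for the second after the job is handed in, with the robot touching nothing.
Of sleeve_1, sleeve_2, sleeve_3, sleeve_4, sleeve_5 only 3 to 5 are there at a start; the rules pass over those that are not, and their reading is None.
At some moment in a run one of sleeve_1, sleeve_2, sleeve_3, sleeve_4, sleeve_5 may be knocked a few centimetres aside while the robot is not near it.
It also fails if it takes over 210 s, if anything falls off the work surface, if the arm or the gripper's body presses on something with over 40 N, if the wrist force passes 120 N, or if a joint passes its speed limit or range.

ROBOT

A 6-joint arm with a two-finger parallel gripper is mounted at the origin on the work surface. World frame = base frame: x ahead of the robot, y to its left, z up, the work surface at z = 0. Lengths are in m, angles in degrees, forces in N, time in s.
With the tool pointing down it reaches from about 0.4 to 0.825 m from the base axis. Payload 7 kg.
Tool frame: the origin (TCP) lies on the centre line of the jaws, within the pads' length; the fingertips stand 11 mm ahead of it and the grasp point (between the pads) lies 8 mm behind it; z points along the fingers, y is the line along which they close (so a half turn about z gives the same grasp; the last joint's range is limited). The gripper opens to 88 mm and grips with 3 to 60 N. Pads are 19 mm wide; open, the fingers measure 130 mm over their backs; the gripper's body (78 mm by 193 mm) begins 47 mm behind the grasp point.
Start: joints at [93.684, 20.546, 0.682, 0, -70.136, -16.507], TCP at [0.15, 0.658, 0.238] pointing down, gripper open.
Joint ranges: [-176.03, 176.03], [-82.01, 121.73], [-58.28, 71.71], [-173.87, 95.51], [-174.79, -0.11], [-173.66, 173.66]. Speed limits (degrees/s): [136.94, 136.94, 172.46, 180, 180, 180].

INTERFACE

Orientations are given as [roll, pitch, yaw] about the fixed x, y, z axes, in that order (R = Rz(yaw) Ry(pitch) Rx(roll)).
In Python, from plant import r, capture, camera_model, job gives the robot as it stands.
- The arm moves only by the tool drive_tool, never from a script. Its argument "increments" is a list that holds one entry, the list of rows, each a list of 5 numbers: the gripper's target within -1 to 1 (fully open at 1, half-way at 0, shut at -1), then the shift along the tool's x, y, z scaled (see below), then the turn about the tool's z scaled (see below). In form: [[[gripper, tx, ty, tz, roll], ...]]. A call has 1 to 5 rows; each row is the pose to reach, as a shift and turn from the pose commanded when the call began, along the tool's axes at that moment, turning the shorter way round; what a row does not reach only later rows make up. The controller multiplies each number of a shift by 120 mm and each number of a turn by 360 degrees. A row lasts 1/8 s, in which the tool goes at most 62.5 mm and 10.7 degrees, less where a joint would pass 70% of its speed; a pose out of reach is approached as far as the arm can. A call with a number of a shift or a turn outside -1 to 1 is refused whole. A call with a gripper value outside its range is refused whole. The fingers move at their own pace and stop on an object; "squeeze" is the grip in N (left out, the last holds). Time passes only in rows, so rows that repeat a pose let the fingers close. It gives the time, the measured TCP pose, the force, the opening and the grip force at its end, in the units of the state.
- r.get_state(): the state, without advancing time (a new reading comes with each control period).
- capture(name): name is "scene" or "top" or "wrist"; returns the picture (480x640x3 uint8, red, green, blue); there is no depth.
- camera_model(name): a dict with "camera_matrix" (3x3 intrinsics, pixels), "rvec" (rotation vector, rad) and "tvec" (3), from world to camera coordinates, as OpenCV has them. Camera axes: x right, y down, z forward; pixel columns grow to the right and rows downward; lengths in m; the calibration is good to about 2 mm. A picture is of the moment at which its call begins: read the wrist's pose just before it. camera_model takes no time and is no camera call; for the wrist camera it gives the pose at the moment of the call.
- job.close_job(): hands the job in; it is judged then, once.
The state is a dict: "time_s": time; "joints": joint angles; "qd": joint speeds; "joint_torque": joint torques, N m; "tcp_pos": TCP position; "eef_rot": TCP orientation; "contact_force": force on the tool from outside, world axes, zero at the start; "moment": the same for the moment, N m; "gripper_width": finger opening in m; "gripper_force": force on a finger pad.
Only numpy, scipy, OpenCV 4.12 (cv2) and the standard library are available. Lean on these libraries where they do the work, as an engineer would, in place of code of your own. Each camera call takes 0.05 s, during which the arm holds its last target. There are 200 camera calls.

## Working session

There is one attempt and no reset: what is moved stays moved. The work goes in short steps, Python scripts to look and compute and a tool call to move; the robot and the scene stay as the last step left them, time stands still between calls to the robot, and variables do not carry over. Pictures are saved under pics/ and viewed, at most 14 in all, crops included, and the job is handed in when it is done.

Besides the shell and the picture viewer there is one more tool, called after ">>>" by a JSON object that holds its "fn" and its "kwargs". drive_tool: Moves the arm, as the interface text tells. Its arguments: {"type":"object","properties":{"increments":{"type":"array"},"squeeze":{"type":"number"}},"required":["increments"]}

```bash
mkdir -p pics; ls
cat > h.py <<'E'
import numpy as np, cv2
from plant import r, capture, camera_model, job
from scipy.spatial.transform import Rotation as Ro
def snap(n,f):
    m=camera_model(n); im=capture(n); cv2.imwrite('pics/'+f+'.png',im[:,:,::-1]); return im,m
def ray(m,u,v,z):
    K=np.array(m['camera_matrix'],float);R=cv2.Rodrigues(np.array(m['rvec'],float))[0];t=np.array(m['tvec'],float).ravel()
    d=R.T@np.linalg.inv(K)@[u,v,1];c=-R.T@t
    return c+d*(z-c[2])/d[2]
def proj(m,p):
    return cv2.projectPoints(np.array(p,float).reshape(-1,1,3),np.array(m['rvec'],float),np.array(m['tvec'],float),np.array(m['camera_matrix'],float),None)[0].reshape(-1,2)
def inc(target,yaw=None):
    """shift rows in tool axes for target world xyz"""
    s=r.get_state();R=Ro.from_euler('xyz',s['eef_rot'],degrees=True).as_matrix()
    d=R.T@(np.array(target)-s['tcp_pos']);return np.round(d/0.12,4)
E
python3 - <<'E'
from h import *
s=r.get_state();print(s)
for n in('top','scene'):
    im,m=snap(n,n+'0');R=cv2.Rodrigues(np.array(m['rvec'],float))[0];print(n,-R.T@np.ravel(m['tvec']),m['camera_matrix'])
E
```

```text
pics
{'time_s': 0.0, 'joints': array([ 9.36846059e+01,  2.05918251e+01,  6.34521276e-01, -2.14941152e-02,
       -7.01351327e+01, -1.65067137e+01]), 'qd': array([-0.06119804,  0.01392978, -0.00552606,  0.07007391, -0.01947103,
        0.04464366]), 'joint_torque': array([-2.75808407e-04, -5.82708907e+01,  2.93055117e+01,  6.99730933e+00,
        6.87092674e-03, -1.55447933e-04]), 'tcp_pos': array([0.14971268, 0.65771112, 0.23661962]), 'eef_rot': array([ 1.79905632e+02, -6.89343249e-03, -1.28294222e+01]), 'contact_force': array([ 0.49452859,  0.49562598, -0.10004622]), 'moment': array([0.0254057 , 0.02192807, 0.01996867]), 'gripper_force': 0.0, 'gripper_width': 0.08745673355200008}
top [0.44820345 0.03744996 1.39512947] [[579.72563934   0.         320.05658038]
 [  0.         579.72563934 236.94684466]
 [  0.           0.           1.        ]]
scene [ 1.02843589 -0.51638642  0.81619428] [[500.17064041   0.         311.61964347]
 [  0.         500.17064041 238.50225911]
 [  0.           0.           1.        ]]
```

View pics/top0.png

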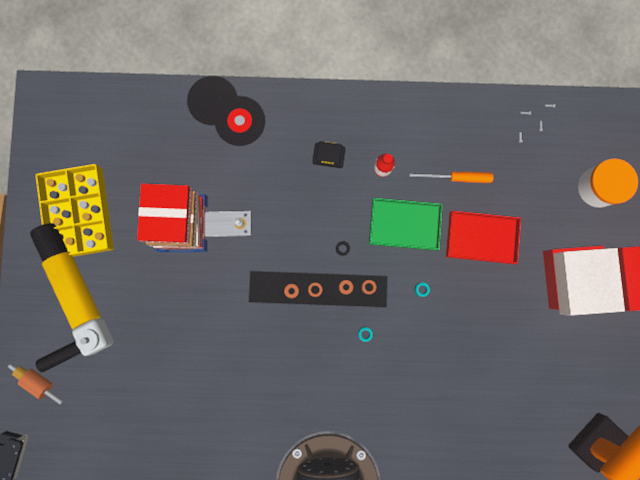

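View pics/scene0.png

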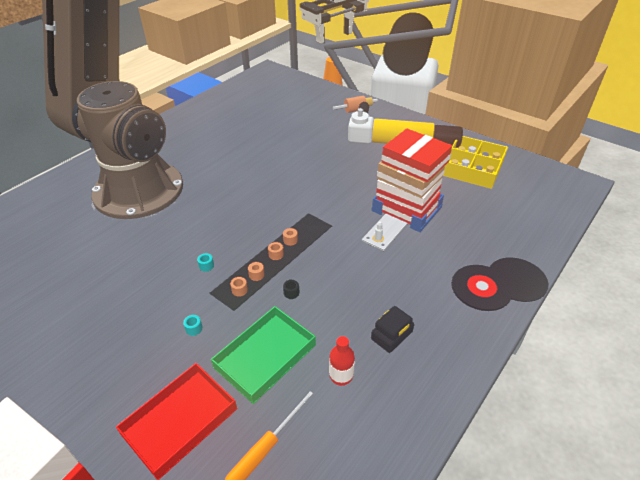

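The top view shows four bronze sleeves on the mat at (291,291), (315,290), (346,287) and (369,287). The look-alikes are a black ring at (343,248) and turquoise rings at (423,290) and (365,335). The gauge pin is at about (239,223), with the carton stack to its left. The green tray is at (406,223) and the red tray at (484,236).

Run:
```python
from h import *
t=camera_model('top');s=camera_model('scene')
print(proj(t,[[0,0,0],[.5,0,0],[.5,.2,0],[.15,.658,.238]]),proj(s,[[0,0,0],[.5,0,0],[.15,.658,.238]]))
for n,u,v,z in [('s1',291,291,.028),('s2',315,290,.028),('s3',346,287,.028),('s4',369,287,.028),('pintip',239,223,.056),('plateR1',251,211,.006),('plateR2',251,236,.006),('plateL1',206,211,.006),('plateL2',205,236,.006),
 ('g',372,199,.03),('g',442,204,.03),('g',440,249,.03),('g',370,244,.03),('r',450,211,.03),('r',520,216,.03),('r',517,263,.03),('r',447,257,.03),('mat',249,271,.002),('mat',387,276,.002),('mat',386,306,.002),('mat',249,301,.002),
 ('ctop',139,184,.186),('ctop',188,185,.186),('ctop',187,242,.186),('ctop',138,240,.186),('black',343,248,.026),('tq',423,290,.026),('tq',365,335,.026),('frame',205,196,.04),('frame',205,249,.04)]:
    print(n,ray(t,u,v,z)[:2].round(4))
im=cv2.imread('pics/top0.png')[170:320,120:400]; cv2.imwrite('pics/c1.png',cv2.resize(im,None,fx=2.8,fy=2.8,interpolation=cv2.INTER_CUBIC))
```

```text
[[327.34279314 485.66483645]
 [332.89086193 270.3444291 ]
 [249.71520876 268.00628256]
 [ -8.14721724 437.25273915]] [[138.23049153 189.8140316 ]
 [279.03828717 276.39728406]
 [334.14213898  33.68844268]]
s1 [0.4478 0.0978]
s2 [0.4517 0.0416]
s3 [ 0.4607 -0.0311]
s4 [ 0.4622 -0.0851]
pintip [0.6017 0.2224]
plateR1 [0.6374 0.2016]
plateR2 [0.5768 0.1992]
plateL1 [0.6343 0.3101]
plateL2 [0.5736 0.3097]
g [ 0.6712 -0.0879]
g [ 0.6639 -0.2548]
g [ 0.5564 -0.251 ]
g [ 0.5635 -0.0853]
r [ 0.6477 -0.274 ]
r [ 0.6404 -0.4407]
r [ 0.5284 -0.4331]
r [ 0.5379 -0.2677]
mat [0.4927 0.2012]
mat [ 0.49   -0.1301]
mat [ 0.4184 -0.129 ]
mat [0.4212 0.1984]
ctop [0.6635 0.4186]
ctop [0.6643 0.3153]
ctop [0.5437 0.3114]
ctop [0.545  0.4139]
black [ 0.5526 -0.0219]
tq [ 0.4588 -0.2126]
tq [ 0.3503 -0.0782]
frame [0.6653 0.3075]
frame [0.54   0.3016]
```

View pics/c1.png

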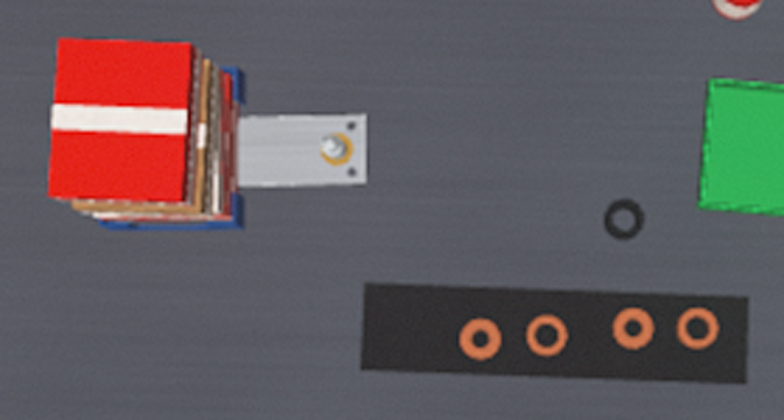

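The crop confirms copper-coloured sleeves on the mat. Bores look small, large, small, large from left to right, still to be confirmed on the pin. Spacing suggests sleeve 1 is the absent one. The black ring and turquoise rings are off the mat, so I leave them. I'm moving to above the pin with the tool's closing line along world x.

>>> {"fn": "drive_tool", "kwargs": {"increments": [[[0.2,0.4,0.24,0,0.03],[0.2,0.7,0.42,0,0.06],[0.2,1,0.6,0,0.09],[0.2,1,0.6,0,0.12],[0.2,1,0.6,0,0.125]]], "squeeze": 20}}

```text
time_s: 0.72
tcp_pos: [0.2512, 0.5609, 0.2374]
eef_rot: [180.0, -0.0, -57.9]
contact_force: [-0.5, 1.2, 0.3]
gripper_width: 0.053
gripper_force: 0.0
```

>>> {"fn": "drive_tool", "kwargs": {"increments": [[[0.2,0.4,-0.1,0,0.03],[0.2,0.8,-0.2,0,0.06],[0.2,1,-0.25,0,0.084],[0.2,1,-0.25,0,0.084],[0.2,1,-0.25,0,0.084]]]}}

```text
time_s: 1.35
tcp_pos: [0.3397, 0.4763, 0.2374]
eef_rot: [180.0, -0.0, -87.8]
contact_force: [0.6, -0.1, 0.2]
gripper_width: 0.0526
gripper_force: 0.0
```

>>> {"fn": "drive_tool", "kwargs": {"increments": [[[0.2,0.4,-0.4,0,0],[0.2,0.7,-0.7,0,0],[0.2,1,-1,0,0],[0.2,1,-1,0,0]]]}}

```text
time_s: 1.85
tcp_pos: [0.4654, 0.3587, 0.2372]
eef_rot: [180.0, -0.0, -88.0]
contact_force: [-0.1, -0.4, -0.1]
gripper_width: 0.0527
gripper_force: 0.0
```

Run:
```python
from h import *
t=camera_model('top')
print(ray(t,240,223.6,.006),ray(t,238.6,222.5,.056),inc([.604,.222,.2]),r.get_state()['time_s'])
```

```text
[0.60600289 0.226886   0.006     ] [0.60280141 0.22342184 0.056     ] [ 1.178  -1.1149  0.3105] 1.85
```

>>> {"fn": "drive_tool", "kwargs": {"increments": [[[0.2,0.4,-0.3,0,0],[0.2,0.8,-0.7,0,0],[0.2,1,-1,0,0],[0.2,1,-1,0,0]]]}}

```text
time_s: 2.35
tcp_pos: [0.5897, 0.2435, 0.2365]
eef_rot: [180.0, -0.0, -88.0]
contact_force: [-0.3, -0.2, -0.0]
gripper_width: 0.0531
gripper_force: 0.0
```

>>> {"fn": "drive_tool", "kwargs": {"increments": [[[0.2,0.18,-0.12,0.3,0],[0.2,0.18,-0.12,0.5,0],[0.2,0.18,-0.12,0.5,0]]]}}

```text
time_s: 2.72
tcp_pos: [0.6015, 0.2237, 0.1754]
eef_rot: [179.8, -0.1, -87.9]
contact_force: [-0.6, 0.3, 0.2]
gripper_width: 0.0527
gripper_force: 0.0
```

Run:
```python
from h import *
s=r.get_state();print(s['tcp_pos'],s['eef_rot'])
im,m=snap('wrist','w0');R=cv2.Rodrigues(np.array(m['rvec'],float))[0];print(-R.T@np.ravel(m['tvec']),proj(m,[[.604,.224,.056],[.604,.224,.006]]),proj(m,s['tcp_pos']))
```

```text
[0.60154004 0.22369029 0.1754445 ] [ 1.79788138e+02 -1.11604735e-01 -8.79144171e+01]
[0.60442688 0.14188313 0.3232973 ] [[319.45591053 240.1957655 ]
 [319.89751778 224.72653446]] [[322.51165845 312.74733177]]
```

View pics/w0.png

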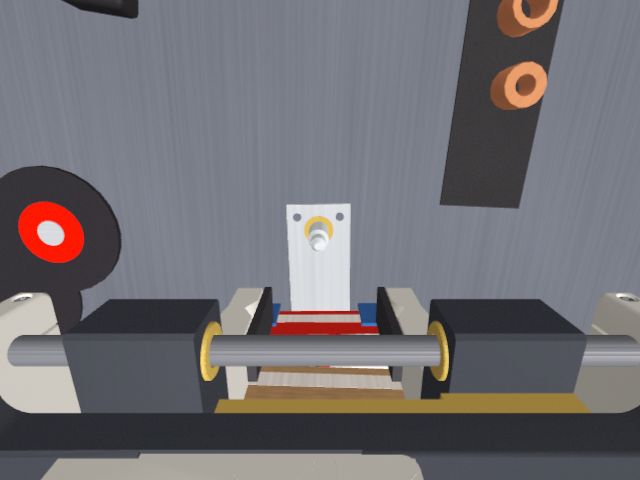

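The wrist view shows the pin tip at (318,243) and the pin base ring at (319,230). The plate sides are nearly vertical in the image, so yaw is matched.

Run:
```python
from h import *
m=camera_model('wrist')
a=ray(m,318.5,243,.055);b=ray(m,319,230.5,.006);print(a,b)
for p in[(287,205),(350,204),(350,311),(290,311)]:print(ray(m,*p,.006))
print(inc([*((a+b)/2)[:2],.040]))
```

```text
[0.60597114 0.22786352 0.055     ] [0.60606317 0.23082801 0.006     ]
[0.63683713 0.20714012 0.006     ]
[0.57787353 0.20404051 0.006     ]
[0.57119373 0.31606636 0.006     ]
[0.63326649 0.31828512 0.006     ]
[-0.0437 -0.032   1.1438]
```

>>> {"fn": "drive_tool", "kwargs": {"increments": [[[0.2,-0.044,-0.032,0.3,-0.0015],[0.2,-0.044,-0.032,0.6,-0.0015],[0.2,-0.044,-0.032,0.85,-0.0015],[0.2,-0.044,-0.032,0.85,-0.0015]]]}}

```text
time_s: 3.28
tcp_pos: [0.6059, 0.2289, 0.0748]
eef_rot: [179.9, -0.1, -87.4]
contact_force: [1.1, -0.5, 0.8]
gripper_width: 0.0524
gripper_force: 0.0
```

Run:
```python
from h import *
s=r.get_state();im,m=snap('wrist','w1');print(s['tcp_pos'],proj(m,[[.606,.229,.056],[.606,.229,.006]]))
```

```text
[0.60591847 0.22890576 0.0748163 ] [[322.42191983 295.37370757]
 [322.55519964 262.07369488]]
```

View pics/w1.png

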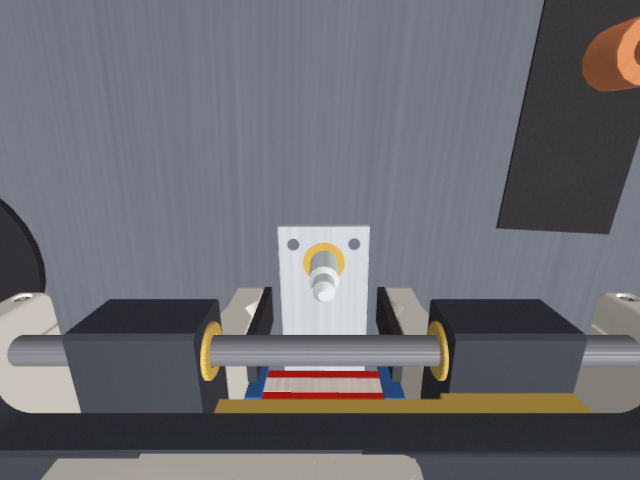

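The pin tip is at (324,292) and its base at (323,262), within 2 mm of prediction. I descend and grip the pin.

>>> {"fn": "drive_tool", "kwargs": {"increments": [[[0.2,0,0,0.25,0],[0.2,0,0,0.44,0],[0.2,0,0,0.44,0],[-1,0,0,0.44,0],[-1,0,0,0.44,0]]], "squeeze": 30}}

```text
time_s: 3.95
tcp_pos: [0.6078, 0.229, 0.0247]
eef_rot: [-179.9, 0.1, -87.5]
contact_force: [0.2, 0.2, 1.8]
gripper_width: 0.0377
gripper_force: 0.0
```

>>> {"fn": "drive_tool", "kwargs": {"increments": [[[-1,0,0,0,0],[-1,0,0,0,0],[-1,0,0,0,0]]], "squeeze": 50}}

```text
time_s: 4.32
tcp_pos: [0.6068, 0.2283, 0.0232]
eef_rot: [-180.0, 0.0, -87.5]
contact_force: [-2.2, 0.0, 4.5]
gripper_width: 0.0169
gripper_force: 50.0
```

>>> {"fn": "drive_tool", "kwargs": {"increments": [[[-1,0.02,0,0,0],[-1,0.05,0,0,0],[-1,0.08,0,0,0],[-1,0.11,0,0,0],[-1,0.14,0,0,0]]]}}

```text
time_s: 4.95
tcp_pos: [0.6089, 0.2139, 0.0232]
eef_rot: [-179.8, 0.2, -87.5]
contact_force: [-0.0, 8.5, -0.3]
gripper_width: 0.0168
gripper_force: 50.0
```

>>> {"fn": "drive_tool", "kwargs": {"increments": [[[-1,0.03,0,0,0],[-1,0.06,0,0,0],[-1,0.09,0,0,0],[-1,0.12,0,0,0],[-1,0.15,0,0,0]]]}}

```text
time_s: 5.58
tcp_pos: [0.6097, 0.196, 0.0232]
eef_rot: [-179.8, 0.2, -87.5]
contact_force: [-0.8, 9.2, -0.0]
gripper_width: 0.0166
gripper_force: 50.0
```

Run:
```python
from h import *
im,m=snap('scene','sc1');print(r.get_state())
cv2.imwrite('pics/c2.png',cv2.resize(im[100:300,330:530,::-1],None,fx=2,fy=2))
```

```text
{'time_s': 5.625, 'joints': array([ 35.18595007,  28.79041192, -17.59507431,  -0.06645594,
       -43.36319716, -32.62267351]), 'qd': array([ 0.1423305 ,  0.0991579 ,  0.07463918,  0.18303824, -0.13876831,
       -0.25877577]), 'joint_torque': array([ -4.77490917, -60.34588337,  18.34892213,   6.16406053,
        -1.69091675,  -0.06124322]), 'tcp_pos': array([0.6096954 , 0.19554764, 0.0231987 ]), 'eef_rot': array([-1.79813060e+02,  1.74084729e-01, -8.74846539e+01]), 'contact_force': array([ 0.02340273,  7.77613335, -1.55545115]), 'moment': array([3.05480645, 0.17440701, 0.12129174]), 'gripper_force': 50.00556893181056, 'gripper_width': 0.016594563368484798}
```

View pics/c2.png

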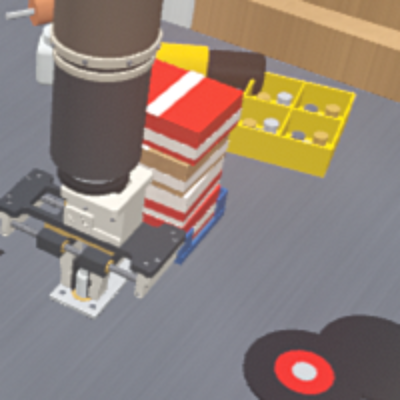

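The gauge is sliding with about 9 N of drag and the stack stands upright. I keep pulling.

>>> {"fn": "drive_tool", "kwargs": {"increments": [[[-1,0.04,0,0,0],[-1,0.08,0,0,0],[-1,0.12,0,0,0],[-1,0.16,0,0,0],[-1,0.2,0,0,0]]]}}

```text
time_s: 6.25
tcp_pos: [0.6108, 0.1722, 0.0232]
eef_rot: [-179.8, 0.2, -87.5]
contact_force: [0.8, 10.9, 0.2]
gripper_width: 0.017
gripper_force: 50.0
```

>>> {"fn": "drive_tool", "kwargs": {"increments": [[[-1,0.04,0,0,0],[-1,0.08,0,0,0],[-1,0.12,0,0,0],[-1,0.16,0,0,0],[-1,0.2,0,0,0]]]}}

```text
time_s: 6.88
tcp_pos: [0.6115, 0.1468, 0.0232]
eef_rot: [-179.9, 0.1, -87.5]
contact_force: [-0.6, 5.0, 2.3]
gripper_width: 0.0171
gripper_force: 50.0
```

>>> {"fn": "drive_tool", "kwargs": {"increments": [[[-1,0.04,0,0,0],[-1,0.08,0,0,0],[-1,0.12,0,0,0],[-1,0.16,0,0,0],[-1,0.2,0,0,0]]]}}

```text
time_s: 7.5
tcp_pos: [0.6125, 0.1226, 0.0232]
eef_rot: [-179.9, 0.1, -87.5]
contact_force: [0.5, 5.0, 2.7]
gripper_width: 0.017
gripper_force: 50.0
```

>>> {"fn": "drive_tool", "kwargs": {"increments": [[[-1,0.04,0,0,0],[-1,0.08,0,0,0],[-1,0.12,0,0,0],[-1,0.16,0,0,0],[-1,0.2,0,0,0]]]}}

```text
time_s: 8.12
tcp_pos: [0.6132, 0.0979, 0.0232]
eef_rot: [-179.9, 0.0, -87.5]
contact_force: [-0.7, 5.2, 3.6]
gripper_width: 0.017
gripper_force: 50.0
```

>>> {"fn": "drive_tool", "kwargs": {"increments": [[[-1,0.04,0,0,0],[-1,0.1,0,0,0],[-1,0.15,0,0,0],[-1,0.2,0,0,0],[-1,0.23,0,0,0]]]}}

```text
time_s: 8.75
tcp_pos: [0.6143, 0.0701, 0.0232]
eef_rot: [-179.9, 0.0, -87.5]
contact_force: [-0.5, 6.3, 4.7]
gripper_width: 0.0168
gripper_force: 50.0
```

>>> {"fn": "drive_tool", "kwargs": {"increments": [[[-1,0.04,0,0,0],[-1,0.06,0,0,0],[-1,0.06,0,0,0],[-1,0.06,0,0,0],[0.1,0.06,0,0,0]]]}}

```text
time_s: 9.38
tcp_pos: [0.6135, 0.0622, 0.0225]
eef_rot: [179.9, -0.0, -87.5]
contact_force: [-0.3, -0.3, -0.6]
gripper_width: 0.0225
gripper_force: 0.0
```

Run:
```python
from h import *
im,m=snap('scene','sc2');t,m2=snap('top','t2')
a=cv2.resize(im[100:300,300:500,::-1],None,fx=2,fy=2);b=cv2.resize(t[160:320,120:400,::-1],None,fx=1.4,fy=2.5)
cv2.imwrite('pics/c3.png',np.hstack([a,cv2.resize(t[140:320,110:290,::-1],(400,400))]))
```

```text
(no output)
```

View pics/c3.png

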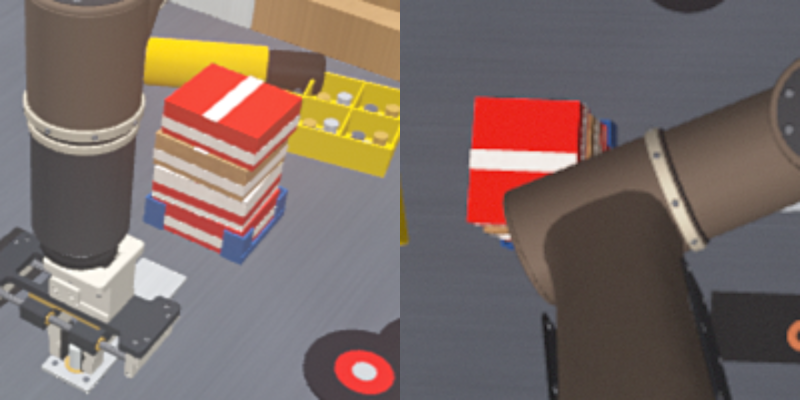

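The stack has settled inside the frame and the plate lies well clear of it, with bench visible between the two. I lift off and re-measure the pin.

>>> {"fn": "drive_tool", "kwargs": {"increments": [[[0.2,0,0,0,0],[0.2,0,0,0,0],[0.2,0,0,-0.3,0],[0.2,0,0,-0.65,0],[0.2,0,0,-0.65,0]]], "squeeze": 20}}

```text
time_s: 10.1
tcp_pos: [0.6162, 0.0634, 0.1045]
eef_rot: [-179.6, 0.1, -87.5]
contact_force: [-0.2, 0.2, -0.3]
gripper_width: 0.0526
gripper_force: 0.0
```

Run:
```python
from h import *
s=r.get_state();im,m=snap('wrist','w3');print(s['tcp_pos'],s['gripper_width'],proj(m,[[.6135,.063,.056],[.6135,.063,.006]]),m['camera_matrix'][0])
cv2.imwrite('pics/c4.png',cv2.resize(im[200:380,220:430,::-1],None,fx=3,fy=3))
```

```text
[0.61621994 0.06344289 0.10445783] 0.052632408627182554 [[327.75467417 273.02793256]
 [327.43957674 247.25207854]] [344.89194364   0.         324.15541313]
```

View pics/c4.png

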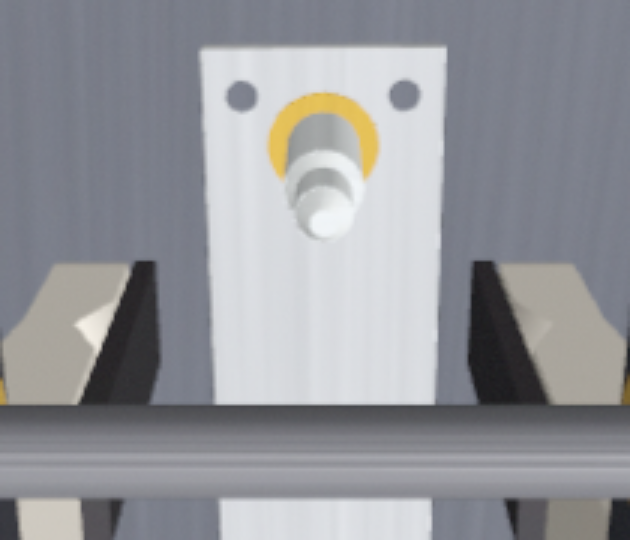

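The pin is at about (0.613, 0.063); image and TCP agree to within 1 mm. I move over the leftmost sleeve.

>>> {"fn": "drive_tool", "kwargs": {"increments": [[[0.2,-0.2,0.4,-0.3,0],[0.2,-0.4,0.8,-0.37,0],[0.2,-0.54,1,-0.37,0]]]}}

```text
time_s: 10.52
tcp_pos: [0.4891, 0.1226, 0.145]
eef_rot: [180.0, 0.0, -87.5]
contact_force: [-0.1, 1.4, -0.3]
gripper_width: 0.0526
gripper_force: 0.0
```

>>> {"fn": "drive_tool", "kwargs": {"increments": [[[0.2,0,0.37,0,0],[0.2,0,0.37,0,0],[0.2,0,0.37,0,0]]]}}

```text
time_s: 10.9
tcp_pos: [0.447, 0.1205, 0.1449]
eef_rot: [180.0, -0.0, -87.5]
contact_force: [1.5, 0.3, 0.0]
gripper_width: 0.0524
gripper_force: 0.0
```

```bash
cat >> h.py <<'E'
def sleeves(im,m,z=.028):
    h=cv2.cvtColor(im,cv2.COLOR_RGB2HSV);k=cv2.inRange(h,(5,120,90),(17,255,255))
    for c in cv2.findContours(k,cv2.RETR_EXTERNAL,cv2.CHAIN_APPROX_NONE)[0]:
        if cv2.contourArea(c)<60: continue
        x,y,w,hh=cv2.boundingRect(c);M=cv2.moments(c);u,v=M['m10']/M['m00'],M['m01']/M['m00']
        print('sl',(x,y,w,hh),ray(m,u,v,z)[:2].round(4))
E
python3 - <<'E'
from h import *
s=r.get_state();im,m=snap('wrist','w4');print(s['tcp_pos'],s['gripper_width'])
sleeves(im,m,.015)
im2=capture('top');print('top');sleeves(im2,camera_model('top'),.02)
E
```

```text
[0.44701788 0.12053269 0.14491462] 0.05240069786894536
sl (304, 189, 43, 46) [0.4465 0.0999]
sl (300, 116, 46, 48) [0.4511 0.0433]
sl (290, 0, 50, 62) [ 0.4594 -0.0307]
top
sl (590, 426, 50, 54) [ 0.0869 -0.6704]
sl (18, 369, 34, 30) [0.2181 0.6871]
sl (308, 282, 15, 15) [0.4533 0.0423]
sl (362, 280, 15, 15) [ 0.4629 -0.0849]
sl (339, 280, 15, 15) [ 0.4613 -0.0305]
sl (148, 224, 47, 23) [0.5614 0.3687]
sl (451, 172, 43, 11) [ 0.7336 -0.3292]
sl (590, 158, 48, 46) [ 0.7336 -0.6717]
```

View pics/w4.png

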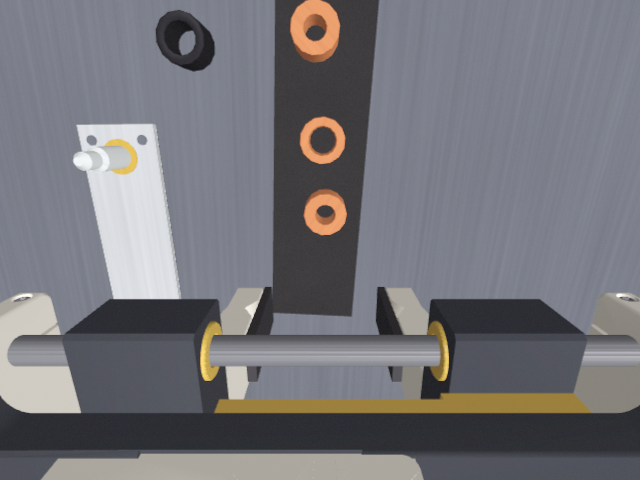

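The nearest sleeve's top ring is centred at (325,214) and has a small bore; the next is at (322,140) with a large bore. The pin tip is at (83,160).

Run:
```python
from h import *
m=camera_model('wrist');p=ray(m,325.3,214.3,.028);print(p,ray(m,83,160.5,.055),inc([p[0],p[1],.06]))
print(r.get_state()['tcp_pos'])
```

```text
[0.44662682 0.09880067 0.028     ] [0.61106588 0.06274175 0.055     ] [0.1798 0.015  0.7069]
[0.44753177 0.12047111 0.14482357]
```

>>> {"fn": "drive_tool", "kwargs": {"increments": [[[0.2,0.18,0.015,0.3,0],[0.2,0.18,0.015,0.6,0],[0.2,0.18,0.015,0.75,0],[0.2,0.18,0.015,0.75,0]]]}}

```text
time_s: 11.5
tcp_pos: [0.4457, 0.0979, 0.0536]
eef_rot: [179.8, -0.1, -87.6]
contact_force: [0.3, -0.1, 0.4]
gripper_width: 0.0526
gripper_force: 0.0
```

>>> {"fn": "drive_tool", "kwargs": {"increments": [[[0.2,0,0,0.15,0],[0.2,0,0,0.29,0],[-1,0,0,0.29,0],[-1,0,0,0.29,0],[-1,0,0,0.29,0]]]}}

```text
time_s: 12.12
tcp_pos: [0.4469, 0.0992, 0.0213]
eef_rot: [-179.9, 0.1, -87.5]
contact_force: [0.4, -1.0, 1.3]
gripper_width: 0.0332
gripper_force: 20.0
```

>>> {"fn": "drive_tool", "kwargs": {"increments": [[[-1,0,0,0,0],[-1,0,0,-0.3,0],[-1,0,0,-0.7,0],[-1,0,0,-0.7,0]]]}}

```text
time_s: 12.62
tcp_pos: [0.4481, 0.1001, 0.1078]
eef_rot: [-179.7, 0.2, -87.5]
contact_force: [0.3, -0.4, -2.6]
gripper_width: 0.0331
gripper_force: 20.0
```

Run:
```python
from h import *
s=r.get_state();im,m=snap('wrist','w5');print(s['tcp_pos'],s['gripper_width'],inc([.6125,.063,s['tcp_pos'][2]]))
cv2.imwrite('pics/c5.png',im[:,:,::-1])
```

```text
[0.44807354 0.10010074 0.10777925] 0.033098603384172476 [ 0.3628 -1.3664 -0.0122]
```

View pics/c5.png

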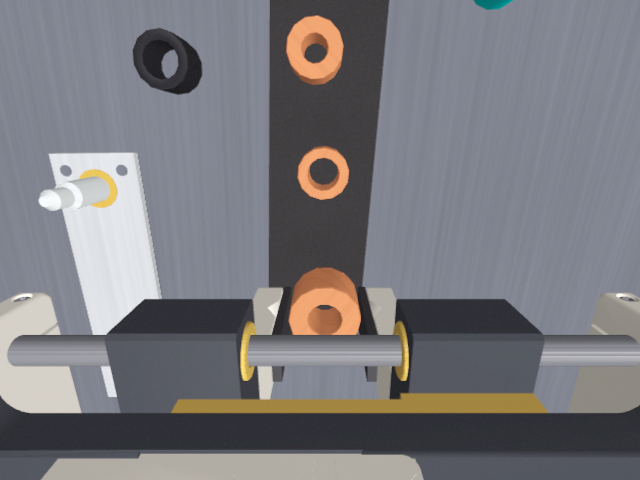

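The sleeve is held upright between the pads. Its top-ring bore is centred at about (325,319) and the pin tip is at (50,200).

Run:
```python
from h import *
im=cv2.imread('pics/w5.png')[:,:,::-1];m=camera_model('wrist');s=r.get_state();print(s['tcp_pos'])
# hole: dark-ish orange inside; print outer edge rows of mask at columns
h=cv2.cvtColor(np.ascontiguousarray(im),cv2.COLOR_RGB2HSV);k=cv2.inRange(h,(5,90,60),(17,255,255))
zt=s['tcp_pos'][2]-.0193+.026
for u in(0,): pass
p=ray(m,325,319.5,zt);print(p,'off',p-s['tcp_pos']);print('pin',ray(m,49,200.5,.055),ray(m,98,188.5,.006))
for d in(-.002,0,.002):
  q=[s['tcp_pos']+[.017*np.cos(a),.017*np.sin(a)+d,zt-s['tcp_pos'][2]] for a in np.linspace(0,6.283,60)]
  g=proj(m,q);print(d,g.min(0),g.max(0))
```

```text
[0.44681517 0.0994263  0.10589534]
[0.44564019 0.09913877 0.11259534] off [-0.00117498 -0.00028754  0.0067    ]
pin [0.60811962 0.06166707 0.055     ] [0.61039117 0.06238079 0.006     ]
-0.002 [285.6537243  282.23887953] [359.57876439 347.84659349]
0 [285.61408978 286.34112542] [359.25484563 351.44502857]
0.002 [285.57475916 290.41089927] [358.93340885 355.01677558]
```

>>> {"fn": "drive_tool", "kwargs": {"increments": [[[-1,0.1,-0.4,0,0],[-1,0.25,-0.7,0,0],[-1,0.36,-1,0,0],[-1,0.36,-1,0,0]]]}}

```text
time_s: 13.18
tcp_pos: [0.5689, 0.0597, 0.1022]
eef_rot: [179.9, -0.1, -87.6]
contact_force: [-0.8, -0.6, -1.7]
gripper_width: 0.0334
gripper_force: 20.0
```

>>> {"fn": "drive_tool", "kwargs": {"increments": [[[-1,0,-0.2,0,0],[-1,0,-0.37,0,0],[-1,0,-0.37,0,0],[-1,0,-0.37,0,0]]]}}

```text
time_s: 13.68
tcp_pos: [0.6108, 0.0627, 0.1032]
eef_rot: [179.9, -0.0, -87.5]
contact_force: [-0.9, 0.7, -1.0]
gripper_width: 0.0332
gripper_force: 20.0
```

Run:
```python
from h import *
s=r.get_state();im,m=snap('wrist','w6');print(s['tcp_pos'],s['joints'])
print(proj(m,[[.6135,.063,.056],[.6135,.063,.006]]))
print([r.get_state()['tcp_pos'].round(4) for i in range(3)])
cv2.imwrite('pics/c6.png',cv2.resize(im[180:360,220:430,::-1],None,fx=3,fy=3))
```

```text
[0.61078998 0.06265127 0.10323042] [ 2.40418878e+01  2.15477419e+01 -1.68567011e+01 -3.53076936e-02
 -5.17283981e+01 -2.15532282e+01]
[[318.13316776 274.7934847 ]
 [319.02675791 248.72127838]]
[array([0.6109, 0.0626, 0.1036]), array([0.6109, 0.0626, 0.1036]), array([0.6109, 0.0626, 0.1036])]
```

View pics/c6.png

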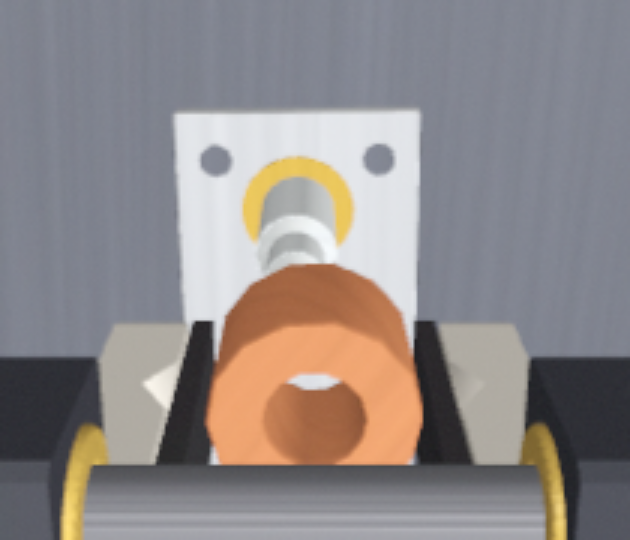

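The pin base is centred at (319,249) and the sleeve's bore column is at 325, so I shift about 3 mm toward +x, then lower onto the nose.

>>> {"fn": "drive_tool", "kwargs": {"increments": [[[-1,-0.008,-0.028,0,0],[-1,-0.008,-0.028,0.1,0],[-1,-0.008,-0.028,0.2,0],[-1,-0.008,-0.028,0.28,0],[-1,-0.008,-0.028,0.32,0]]]}}

```text
time_s: 14.35
tcp_pos: [0.6151, 0.0636, 0.0648]
eef_rot: [179.9, -0.0, -87.5]
contact_force: [0.6, -0.8, -1.3]
gripper_width: 0.0331
gripper_force: 20.0
```

>>> {"fn": "drive_tool", "kwargs": {"increments": [[[-1,0,0,0,0]]]}}

```text
time_s: 14.48
tcp_pos: [0.6153, 0.0637, 0.0654]
eef_rot: [179.9, -0.0, -87.5]
contact_force: [0.0, 0.2, -1.6]
gripper_width: 0.0331
gripper_force: 20.0
```

Run:
```python
from h import *
s=r.get_state();im,m=snap('wrist','w7');print(s['tcp_pos'],s['contact_force'])
cv2.imwrite('pics/c7.png',cv2.resize(im[180:360,220:430,::-1],None,fx=3,fy=3))
```

```text
[0.61534161 0.06371027 0.06538672] [ 0.02036335  0.18958383 -1.55563926]
```

View pics/c7.png

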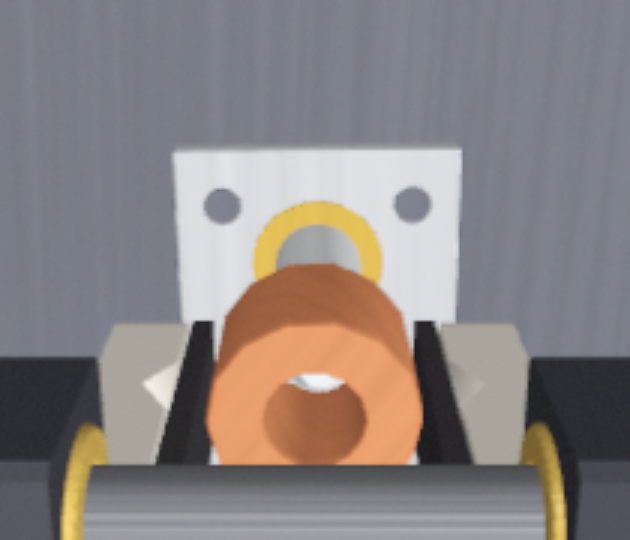

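The white pin tip shows inside the bore with no contact force, so I continue down gently.

>>> {"fn": "drive_tool", "kwargs": {"increments": [[[-1,0,0.005,0.03,0],[-1,0,0.005,0.06,0],[-1,0,0.005,0.085,0],[-1,0,0.005,0.085,0]]]}}

```text
time_s: 15.02
tcp_pos: [0.6149, 0.0637, 0.056]
eef_rot: [180.0, -0.0, -87.5]
contact_force: [-2.6, 0.2, 2.5]
gripper_width: 0.0334
gripper_force: 20.0
```

>>> {"fn": "drive_tool", "kwargs": {"increments": [[[-1,0,0,0.015,0],[-1,0,0,0.025,0],[-1,0,0,0.025,0]]]}}

```text
time_s: 15.4
tcp_pos: [0.6154, 0.0638, 0.0553]
eef_rot: [-179.9, -0.0, -87.5]
contact_force: [-8.3, 0.1, 20.1]
gripper_width: 0.0332
gripper_force: 20.1
```

It stopped on the step with 20 N, so the bore is small and it goes to the red tray.

>>> {"fn": "drive_tool", "kwargs": {"increments": [[[-1,0,0,-0.3,0],[-1,0,0,-0.45,0],[-1,0.3,0.1,-0.45,0],[-1,0.7,0.15,-0.45,0],[-1,1,0.2,-0.45,0]]]}}

```text
time_s: 16.02
tcp_pos: [0.5959, -0.0584, 0.1067]
eef_rot: [-180.0, 0.0, -87.5]
contact_force: [-0.4, -0.6, -1.1]
gripper_width: 0.0332
gripper_force: 20.0
```

>>> {"fn": "drive_tool", "kwargs": {"increments": [[[-1,0.4,0.08,0,0],[-1,0.7,0.16,0,0],[-1,1,0.16,0,0]]]}}

```text
time_s: 16.4
tcp_pos: [0.5815, -0.1791, 0.1067]
eef_rot: [180.0, 0.0, -87.5]
contact_force: [1.2, 0.2, -0.2]
gripper_width: 0.0329
gripper_force: 20.0
```

>>> {"fn": "drive_tool", "kwargs": {"increments": [[[-1,0.4,0,0,0],[-1,0.7,0,0,0],[-1,1,0,0,0]]]}}

```text
time_s: 16.77
tcp_pos: [0.5873, -0.2991, 0.1065]
eef_rot: [-180.0, 0.0, -87.5]
contact_force: [-0.1, -0.8, -1.8]
gripper_width: 0.0331
gripper_force: 20.0
```

>>> {"fn": "drive_tool", "kwargs": {"increments": [[[-1,0.23,0,0,0],[-1,0.23,0,0,0],[-1,0.23,0,0,0]]]}}

```text
time_s: 17.15
tcp_pos: [0.5883, -0.325, 0.1063]
eef_rot: [180.0, 0.0, -87.5]
contact_force: [-0.9, 0.4, -2.1]
gripper_width: 0.0331
gripper_force: 20.0
```

Run:
```python
from h import *
s=r.get_state();im,m=snap('wrist','w8');print(s['tcp_pos'],s['joints'])
R=np.array(s['tcp_pos'])
t=camera_model('top');im=capture('top')
h=cv2.cvtColor(im,cv2.COLOR_RGB2HSV)
sleeves(im,t,.02)
```

```text
[ 0.58828582 -0.32504604  0.10633579] [-1.23497575e+01  2.60853668e+01 -8.88195823e+00 -1.85298663e-02
 -5.50655941e+01  1.48110316e+01]
sl (590, 426, 50, 54) [ 0.0871 -0.6703]
sl (18, 369, 34, 30) [0.218 0.687]
sl (308, 282, 15, 15) [0.4534 0.0424]
sl (362, 280, 14, 15) [ 0.463  -0.0846]
sl (339, 280, 15, 15) [ 0.4613 -0.0305]
sl (148, 223, 48, 24) [0.5626 0.3674]
sl (0, 195, 6, 65) [0.6089 0.7936]
sl (590, 158, 48, 46) [ 0.7336 -0.6716]
```

View pics/w8.png

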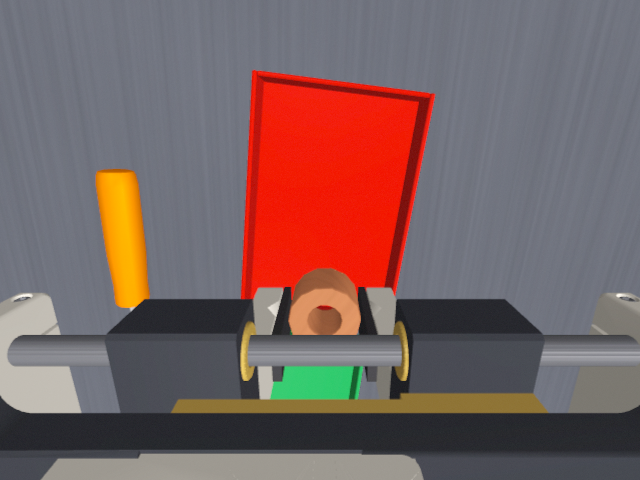

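The red tray is ahead and the sleeve hangs over its near half, centred between the side walls. I lower it to the floor.

>>> {"fn": "drive_tool", "kwargs": {"increments": [[[-1,0,0,0.35,0],[-1,0,0,0.55,0],[-1,0,0,0.66,0],[-1,0,0,0.695,0],[-1,0,0,0.695,0]]]}}

```text
time_s: 17.88
tcp_pos: [0.5891, -0.3252, 0.024]
eef_rot: [-180.0, -0.0, -87.5]
contact_force: [-0.1, -0.1, -1.4]
gripper_width: 0.0333
gripper_force: 20.0
```

>>> {"fn": "drive_tool", "kwargs": {"increments": [[[-1,0,0,0.015,0],[-1,0,0,0.018,0],[0.05,0,0,0.015,0],[0.05,0,0,0.015,0],[0.05,0,0,0.015,0]]]}}

```text
time_s: 18.5
tcp_pos: [0.5886, -0.3253, 0.0216]
eef_rot: [-180.0, -0.0, -87.5]
contact_force: [-0.2, -0.1, -0.7]
gripper_width: 0.0461
gripper_force: 0.0
```

>>> {"fn": "drive_tool", "kwargs": {"increments": [[[0.05,0,0,-0.2,0],[0.05,0,0,-0.5,0],[0.05,0,0,-0.9,0],[0.05,-0.4,0.2,-0.95,0],[0.2,-0.8,0.4,-1,0]]]}}

```text
time_s: 19.12
tcp_pos: [0.5359, -0.2308, 0.142]
eef_rot: [-179.9, 0.0, -87.6]
contact_force: [0.8, 1.9, -0.7]
gripper_width: 0.0506
gripper_force: 0.0
```

>>> {"fn": "drive_tool", "kwargs": {"increments": [[[0.2,-0.4,0.2,0,0],[0.2,-0.8,0.4,0,0],[0.2,-1,0.5,0,0]]]}}

```text
time_s: 19.5
tcp_pos: [0.4699, -0.1125, 0.1418]
eef_rot: [-180.0, 0.0, -87.5]
contact_force: [1.0, -0.5, 0.3]
gripper_width: 0.0526
gripper_force: 0.0
```

>>> {"fn": "drive_tool", "kwargs": {"increments": [[[0.2,-0.4,0.05,0,0],[0.2,-0.8,0.1,0,0],[0.2,-1,0.1,0,0]]]}}

```text
time_s: 19.88
tcp_pos: [0.4537, 0.007, 0.142]
eef_rot: [-179.9, 0.0, -87.4]
contact_force: [-0.8, -0.2, -0.1]
gripper_width: 0.0527
gripper_force: 0.0
```

>>> {"fn": "drive_tool", "kwargs": {"increments": [[[0.2,-0.2,0,0,0],[0.2,-0.4,0,0,0],[0.2,-0.4,0,0,0]]]}}

```text
time_s: 20.25
tcp_pos: [0.4522, 0.0543, 0.1417]
eef_rot: [-180.0, 0.0, -87.4]
contact_force: [0.3, 0.9, 0.9]
gripper_width: 0.0524
gripper_force: 0.0
```

```bash
cat >> h.py <<'E'
def rings(im,m,zt=.028):
    """top-ring outer ellipse centre of each copper sleeve: bright top face contour"""
    h=cv2.cvtColor(im,cv2.COLOR_RGB2HSV);k=cv2.inRange(h,(5,120,215),(17,255,255))
    for c in cv2.findContours(k,cv2.RETR_EXTERNAL,cv2.CHAIN_APPROX_NONE)[0]:
        if len(c)<40: continue
        e=cv2.fitEllipse(c);print('ring',np.round(e[0],1),np.round(e[1],1),ray(m,*e[0],zt)[:2].round(4),inc([*ray(m,*e[0],zt)[:2],.021]))
E
python3 - <<'E'
from h import *
s=r.get_state();im,m=snap('wrist','w9');print(s['tcp_pos'],s['gripper_width'])
rings(im,m);t=capture('top');sleeves(t,camera_model('top'),.02)
old=cv2.imread('pics/w4.png')[:,:,::-1];print(old[200,318:332].tolist()[::4])
E
```

```text
[0.45219187 0.05430754 0.14174771] 0.05235794267588928
ring [325.4 228.2] [39.  40.7] [0.4509 0.0431] [0.0867 0.013  1.0053]
ring [318.8 130.6] [44.2 46.6] [ 0.459  -0.0294] [ 0.6936 -0.0277  1.0052]
ring [319.8  46. ] [47.6 53.4] [ 0.4606 -0.0835] [ 1.1444 -0.0202  1.0052]
sl (590, 426, 50, 54) [ 0.0869 -0.6704]
sl (18, 369, 34, 30) [0.218  0.6871]
sl (362, 280, 15, 15) [ 0.463  -0.0848]
sl (340, 280, 14, 15) [ 0.4613 -0.0311]
sl (463, 229, 16, 15) [ 0.5902 -0.3266]
sl (148, 223, 47, 24) [0.5615 0.368 ]
sl (451, 172, 43, 11) [ 0.7336 -0.3292]
sl (590, 158, 48, 46) [ 0.7336 -0.6717]
[[237, 162, 111], [238, 162, 114], [235, 161, 110], [236, 161, 112]]
```

View pics/w9.png

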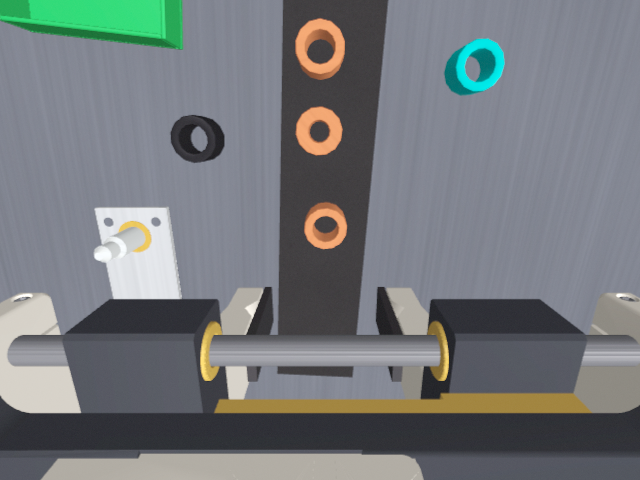

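The nearest sleeve's ring is centred at (325,228) with a large bore, and the next two are still in place. Picking up the nearest one.

>>> {"fn": "drive_tool", "kwargs": {"increments": [[[0.2,0.087,0.013,0.3,0],[0.2,0.087,0.013,0.6,0],[0.2,0.087,0.013,0.8,0],[0.2,0.087,0.013,0.8,0]]]}}

```text
time_s: 20.85
tcp_pos: [0.4497, 0.0413, 0.0442]
eef_rot: [179.8, -0.1, -87.6]
contact_force: [-0.6, -0.1, -0.6]
gripper_width: 0.0528
gripper_force: 0.0
```

>>> {"fn": "drive_tool", "kwargs": {"increments": [[[0.2,0,0,0.12,0],[0.2,0,0,0.205,0],[-1,0,0,0.205,0],[-1,0,0,0.205,0],[-1,0,0,0.205,0]]]}}

```text
time_s: 21.48
tcp_pos: [0.4514, 0.0429, 0.0215]
eef_rot: [-179.9, 0.0, -87.5]
contact_force: [-0.5, -0.1, 1.1]
gripper_width: 0.0338
gripper_force: 20.0
```

>>> {"fn": "drive_tool", "kwargs": {"increments": [[[-1,0,0,0,0],[-1,0,0,-0.3,0],[-1,0,0,-0.7,0],[-1,0,0,-0.7,0]]]}}

```text
time_s: 21.98
tcp_pos: [0.4531, 0.0437, 0.1082]
eef_rot: [-179.6, 0.2, -87.5]
contact_force: [0.4, 0.6, -2.2]
gripper_width: 0.0337
gripper_force: 20.0
```

Run:
```python
from h import *
s=r.get_state();print(s['tcp_pos'],s['gripper_width'],s['eef_rot'],inc([.6142,.0637,s['tcp_pos'][2]]))
```

```text
[0.45307205 0.04374571 0.10823099] 0.0336566554217858 [-1.79635558e+02  1.61549341e-01 -8.74888997e+01] [-0.1073 -1.3487  0.0089]
```

>>> {"fn": "drive_tool", "kwargs": {"increments": [[[-1,-0.05,-0.4,0,0],[-1,-0.1,-0.7,0,0],[-1,-0.11,-1,0,0],[-1,-0.11,-1,0,0]]]}}

```text
time_s: 22.48
tcp_pos: [0.5717, 0.0611, 0.1032]
eef_rot: [179.9, -0.0, -87.6]
contact_force: [-0.9, 0.1, -1.4]
gripper_width: 0.0336
gripper_force: 20.0
```

>>> {"fn": "drive_tool", "kwargs": {"increments": [[[-1,0,-0.2,0,0],[-1,0,-0.36,0,0],[-1,0,-0.36,0,0],[-1,0,-0.36,0,0]]]}}

```text
time_s: 22.98
tcp_pos: [0.612, 0.0627, 0.1042]
eef_rot: [179.9, -0.0, -87.5]
contact_force: [-1.4, 0.5, -0.8]
gripper_width: 0.0337
gripper_force: 20.0
```

```bash
cat >> h.py <<'E'
def pinbase(im,m):
    h=cv2.cvtColor(im,cv2.COLOR_RGB2HSV);k=cv2.inRange(h,(20,100,150),(32,255,255));k[300:]=0
    n,l,st,ce=cv2.connectedComponentsWithStats(k)
    for i in range(1,n):
        if st[i,4]>60:
            x,y,w,hh,a=st[i];u=x+(w-1)/2;v=y+(w-1)/2*.95  # top edge + radius
            print('ring',st[i],ray(m,u,v,.007)[:2].round(4),inc([*ray(m,u,v,.007)[:2],.1]))
E
python3 - <<'E'
from h import *
im=cv2.imread('pics/w6.png')[:,:,::-1].copy()
s=r.get_state();im2,m=snap('wrist','w10');print(s['tcp_pos'],s['eef_rot'])
print('old px only');pinbase(im,m);print('now');pinbase(im2,m)
E
```

```text
[0.61199119 0.06265519 0.10415944] [ 1.79894624e+02 -1.34155507e-02 -8.75436845e+01]
old px only
ring [ 85 171  15  51 612] [0.7759 0.0172] [ 0.4378 -1.3469  0.0353]
ring [301 232  37  29 372] [0.6148 0.0633] [-0.0041 -0.0223  0.0371]
now
ring [ 89 170  14  52 596] [0.7732 0.0161] [ 0.4463 -1.3247  0.0354]
ring [303 232  36  28 366] [0.6137 0.0629] [-0.001  -0.0129  0.0371]
```

>>> {"fn": "drive_tool", "kwargs": {"increments": [[[-1,-0.004,-0.014,0,0],[-1,-0.004,-0.014,0.1,0],[-1,-0.004,-0.014,0.2,0],[-1,-0.004,-0.014,0.3,0],[-1,-0.004,-0.014,0.36,0]]]}}

```text
time_s: 23.65
tcp_pos: [0.6145, 0.0632, 0.0603]
eef_rot: [179.9, -0.0, -87.5]
contact_force: [0.1, 0.6, -1.5]
gripper_width: 0.0338
gripper_force: 20.0
```

>>> {"fn": "drive_tool", "kwargs": {"increments": [[[-1,0,0,0.02,0],[-1,0,0,0.04,0],[-1,0,0,0.06,0],[-1,0,0,0.08,0],[-1,0,0,0.08,0]]]}}

```text
time_s: 24.28
tcp_pos: [0.615, 0.0634, 0.0521]
eef_rot: [180.0, -0.0, -87.5]
contact_force: [-0.4, 0.1, -1.2]
gripper_width: 0.0338
gripper_force: 20.0
```

No stop at the step, so the bore is large. I continue to the plate.

>>> {"fn": "drive_tool", "kwargs": {"increments": [[[-1,0,0,0.05,0],[-1,0,0,0.1,0],[-1,0,0,0.15,0],[-1,0,0,0.2,0],[-1,0,0,0.215,0]]]}}

```text
time_s: 24.9
tcp_pos: [0.6148, 0.0633, 0.0257]
eef_rot: [179.9, -0.0, -87.5]
contact_force: [-0.1, -0.2, -1.0]
gripper_width: 0.0336
gripper_force: 20.0
```

>>> {"fn": "drive_tool", "kwargs": {"increments": [[[-1,0,0,0.01,0],[-1,0,0,0.02,0],[-1,0,0,0.02,0]]]}}

```text
time_s: 25.28
tcp_pos: [0.6149, 0.0633, 0.0255]
eef_rot: [-180.0, -0.0, -87.5]
contact_force: [-5.9, -0.6, 12.3]
gripper_width: 0.0336
gripper_force: 20.0
```

It's seated on the plate, so this one goes to the green tray.

>>> {"fn": "drive_tool", "kwargs": {"increments": [[[-1,0,0,-0.3,0],[-1,0,0,-0.6,0],[-1,0,0,-0.7,0],[-1,0.3,0,-0.7,0],[-1,0.65,0.07,-0.7,0]]]}}

```text
time_s: 25.9
tcp_pos: [0.6102, -0.015, 0.1075]
eef_rot: [-180.0, 0.0, -87.4]
contact_force: [0.6, 0.0, -1.5]
gripper_width: 0.0338
gripper_force: 20.0
```

>>> {"fn": "drive_tool", "kwargs": {"increments": [[[-1,0.4,0,0,0],[-1,0.8,0,0,0],[-1,1,0,0,0],[-1,1,0,0,0],[-1,1,0,0,0]]]}}

```text
time_s: 26.52
tcp_pos: [0.6149, -0.1345, 0.1073]
eef_rot: [180.0, 0.0, -87.5]
contact_force: [0.6, -0.0, -0.5]
gripper_width: 0.0337
gripper_force: 20.0
```

>>> {"fn": "drive_tool", "kwargs": {"increments": [[[-1,0,0,0.35,0],[-1,0,0,0.55,0],[-1,0,0,0.66,0],[-1,0,0,0.66,0]]]}}

```text
time_s: 27.02
tcp_pos: [0.615, -0.1341, 0.0281]
eef_rot: [179.9, -0.0, -87.5]
contact_force: [-0.3, -1.2, -1.1]
gripper_width: 0.0335
gripper_force: 20.0
```

>>> {"fn": "drive_tool", "kwargs": {"increments": [[[-1,0,0,0.03,0],[-1,0,0,0.045,0],[0.05,0,0,0.044,0],[0.05,0,0,0.044,0],[0.05,0,0,0.044,0]]]}}

```text
time_s: 27.65
tcp_pos: [0.6155, -0.1347, 0.0238]
eef_rot: [-180.0, -0.0, -87.5]
contact_force: [-0.9, 0.8, 0.6]
gripper_width: 0.0459
gripper_force: 0.0
```

>>> {"fn": "drive_tool", "kwargs": {"increments": [[[0.05,0,0,-0.2,0],[0.05,0,0,-0.5,0],[0.05,0,0,-0.9,0],[0.05,-0.3,0.3,-0.95,0],[0.2,-0.6,0.6,-1,0]]]}}

```text
time_s: 28.28
tcp_pos: [0.5396, -0.0654, 0.1441]
eef_rot: [-179.9, 0.0, -87.6]
contact_force: [-0.5, 1.0, 0.4]
gripper_width: 0.0507
gripper_force: 0.0
```

>>> {"fn": "drive_tool", "kwargs": {"increments": [[[0.2,-0.3,0.4,0,0],[0.2,-0.4,0.65,0,0],[0.2,-0.4,0.65,0,0],[0.2,-0.4,0.65,0,0]]]}}

```text
time_s: 28.78
tcp_pos: [0.4609, -0.0211, 0.1441]
eef_rot: [-179.9, 0.0, -87.5]
contact_force: [-0.1, 0.5, -0.1]
gripper_width: 0.0526
gripper_force: 0.0
```

Run:
```python
from h import *
s=r.get_state();im,m=snap('wrist','w11');print(s['tcp_pos'],s['gripper_width'])
rings(im,m);t=capture('top');cv2.imwrite('pics/t11.png',t[:,:,::-1]);sleeves(t,camera_model('top'),.02)
```

```text
[ 0.46093851 -0.02114091  0.14405988] 0.052610116463109355
ring [326.1 230.9] [38.4 40.1] [ 0.4591 -0.0295] [0.0677 0.0209 1.0234]
ring [327.5 161. ] [43.  43.7] [ 0.4605 -0.0836] [0.5187 0.0282 1.0234]
ring [109.7  76.3] [43.9 53.4] [ 0.6145 -0.1343] [ 0.996  -1.2356  1.0245]
sl (590, 426, 50, 54) [ 0.0869 -0.6704]
sl (18, 369, 34, 30) [0.218  0.6869]
sl (463, 229, 16, 15) [ 0.5901 -0.3268]
sl (148, 223, 47, 24) [0.5623 0.3667]
sl (384, 216, 15, 14) [ 0.6167 -0.1354]
sl (451, 172, 43, 11) [ 0.7336 -0.3292]
sl (590, 158, 48, 46) [ 0.7336 -0.6717]
```

>>> {"fn": "drive_tool", "kwargs": {"increments": [[[0.2,0.068,0.02,0.3,0],[0.2,0.068,0.02,0.6,0],[0.2,0.068,0.02,0.8,0],[0.2,0.068,0.02,0.8,0]]]}}

```text
time_s: 29.38
tcp_pos: [0.4573, -0.0304, 0.0457]
eef_rot: [179.7, -0.1, -87.6]
contact_force: [-0.4, 0.7, 0.5]
gripper_width: 0.0527
gripper_force: 0.0
```

>>> {"fn": "drive_tool", "kwargs": {"increments": [[[0.2,0,0,0.12,0],[0.2,0,0,0.222,0],[-1,0,0,0.222,0],[-1,0,0,0.222,0],[-1,0,0,0.222,0]]]}}

```text
time_s: 30.0
tcp_pos: [0.4587, -0.0294, 0.0214]
eef_rot: [-179.9, 0.0, -87.5]
contact_force: [1.4, -0.4, 0.1]
gripper_width: 0.0323
gripper_force: 20.0
```

>>> {"fn": "drive_tool", "kwargs": {"increments": [[[-1,0,0,0,0],[-1,0,0,-0.3,0],[-1,0,0,-0.7,0],[-1,0,0,-0.7,0],[-1,0,0,-0.7,0]]]}}

```text
time_s: 30.62
tcp_pos: [0.4577, -0.0296, 0.1046]
eef_rot: [-180.0, 0.0, -87.5]
contact_force: [-0.6, -0.6, -2.6]
gripper_width: 0.0326
gripper_force: 20.0
```

Run:
```python
from h import *
s=r.get_state();print(s['tcp_pos'],s['gripper_width'],s['eef_rot'],inc([.6145,.0633,s['tcp_pos'][2]]))
```

```text
[ 0.45766229 -0.02955884  0.10462342] 0.03260500423481894 [-1.79998617e+02  2.75318982e-02 -8.75435870e+01] [-7.1710e-01 -1.3389e+00  4.0000e-04]
```

>>> {"fn": "drive_tool", "kwargs": {"increments": [[[-1,-0.3,-0.4,0,0],[-1,-0.55,-0.7,0,0],[-1,-0.72,-1,0,0],[-1,-0.72,-1,0,0]]]}}

```text
time_s: 31.12
tcp_pos: [0.5755, 0.0632, 0.1024]
eef_rot: [179.9, -0.1, -87.5]
contact_force: [-1.2, -0.4, -2.0]
gripper_width: 0.0322
gripper_force: 20.0
```

>>> {"fn": "drive_tool", "kwargs": {"increments": [[[-1,0,-0.2,0,0],[-1,0,-0.34,0,0],[-1,0,-0.34,0,0],[-1,0,-0.34,0,0],[-1,0,-0.34,0,0]]]}}

```text
time_s: 31.75
tcp_pos: [0.6142, 0.0635, 0.1046]
eef_rot: [180.0, -0.0, -87.5]
contact_force: [-0.4, 0.1, -1.1]
gripper_width: 0.0326
gripper_force: 20.0
```

Run:
```python
from h import *
s=r.get_state();im2,m=snap('wrist','w12');print(s['tcp_pos'],s['eef_rot'])
pinbase(im2,m)
```

```text
[0.61416033 0.06346278 0.10457579] [ 1.79952633e+02 -7.47450792e-03 -8.75269714e+01]
ring [ 93 169  14  51 588] [0.773  0.0162] [ 0.4516 -1.3033  0.0396]
ring [307 231  36  28 373] [0.613  0.0629] [0.0047 0.0122 0.0401]
```

>>> {"fn": "drive_tool", "kwargs": {"increments": [[[-1,0.002,0.003,0.1,0],[-1,0.002,0.003,0.2,0],[-1,0.002,0.003,0.28,0],[-1,0.002,0.003,0.34,0],[-1,0.002,0.003,0.37,0]]]}}

```text
time_s: 32.42
tcp_pos: [0.6146, 0.0634, 0.0597]
eef_rot: [180.0, -0.0, -87.5]
contact_force: [0.5, 0.4, -1.4]
gripper_width: 0.0321
gripper_force: 20.0
```

>>> {"fn": "drive_tool", "kwargs": {"increments": [[[-1,0,0,0.015,0],[-1,0,0,0.03,0],[-1,0,0,0.045,0],[-1,0,0,0.055,0],[-1,0,0,0.055,0]]]}}

```text
time_s: 33.05
tcp_pos: [0.615, 0.0634, 0.0563]
eef_rot: [-179.9, -0.0, -87.5]
contact_force: [-6.2, 0.4, 16.1]
gripper_width: 0.0321
gripper_force: 20.0
```

It stopped on the step, so it goes to the second slot in the red tray.

>>> {"fn": "drive_tool", "kwargs": {"increments": [[[-1,0,0,-0.3,0],[-1,0,0,-0.45,0],[-1,0.3,0.1,-0.45,0],[-1,0.7,0.15,-0.45,0],[-1,1,0.2,-0.45,0]]]}}

```text
time_s: 33.67
tcp_pos: [0.5958, -0.0588, 0.1083]
eef_rot: [-180.0, 0.0, -87.5]
contact_force: [0.8, -0.5, -2.0]
gripper_width: 0.0324
gripper_force: 20.0
```

>>> {"fn": "drive_tool", "kwargs": {"increments": [[[-1,0.4,0.1,0,0],[-1,0.7,0.2,0,0],[-1,1,0.2,0,0]]]}}

```text
time_s: 34.05
tcp_pos: [0.5765, -0.1797, 0.1083]
eef_rot: [-180.0, 0.0, -87.5]
contact_force: [1.2, -0.6, -1.1]
gripper_width: 0.0321
gripper_force: 20.0
```

>>> {"fn": "drive_tool", "kwargs": {"increments": [[[-1,0.4,0,0,0],[-1,0.7,0,0,0],[-1,1,0,0,0]]]}}

```text
time_s: 34.42
tcp_pos: [0.5824, -0.2997, 0.108]
eef_rot: [-180.0, -0.0, -87.5]
contact_force: [0.5, 0.2, -1.9]
gripper_width: 0.0326
gripper_force: 20.0
```

>>> {"fn": "drive_tool", "kwargs": {"increments": [[[-1,0.4,0,0,0],[-1,0.72,0,0,0],[-1,0.72,0,0,0],[-1,0.72,0,0,0],[-1,0.72,0,0,0]]]}}

```text
time_s: 35.05
tcp_pos: [0.5863, -0.3836, 0.1081]
eef_rot: [-180.0, 0.0, -87.5]
contact_force: [-0.4, 0.2, -2.0]
gripper_width: 0.0322
gripper_force: 20.0
```

>>> {"fn": "drive_tool", "kwargs": {"increments": [[[-1,0,0,0.35,0],[-1,0,0,0.55,0],[-1,0,0,0.66,0],[-1,0,0,0.7,0],[-1,0,0,0.714,0]]]}}

```text
time_s: 35.67
tcp_pos: [0.5867, -0.3846, 0.0229]
eef_rot: [-179.9, -0.0, -87.5]
contact_force: [0.1, 0.1, -0.7]
gripper_width: 0.0326
gripper_force: 20.0
```

>>> {"fn": "drive_tool", "kwargs": {"increments": [[[-1,0,0,0,0],[0.05,0,0,0,0],[0.05,0,0,0,0],[0.05,0,0,0,0]]]}}

```text
time_s: 36.17
tcp_pos: [0.5862, -0.3847, 0.0225]
eef_rot: [-180.0, -0.0, -87.5]
contact_force: [-0.5, 0.4, 0.2]
gripper_width: 0.0458
gripper_force: 0.0
```

>>> {"fn": "drive_tool", "kwargs": {"increments": [[[0.05,0,0,-0.2,0],[0.05,0,0,-0.5,0],[0.05,0,0,-0.9,0],[0.05,-0.4,0.2,-0.95,0],[0.2,-0.8,0.4,-1,0]]]}}

```text
time_s: 36.8
tcp_pos: [0.5335, -0.2901, 0.1427]
eef_rot: [-179.9, -0.0, -87.6]
contact_force: [0.7, 1.0, 0.2]
gripper_width: 0.0502
gripper_force: 0.0
```

>>> {"fn": "drive_tool", "kwargs": {"increments": [[[0.2,-0.4,0.2,0,0],[0.2,-0.8,0.4,0,0],[0.2,-1,0.53,0,0]]]}}

```text
time_s: 37.17
tcp_pos: [0.464, -0.172, 0.1426]
eef_rot: [-180.0, 0.0, -87.5]
contact_force: [0.5, -0.2, 0.2]
gripper_width: 0.0525
gripper_force: 0.0
```

>>> {"fn": "drive_tool", "kwargs": {"increments": [[[0.2,-0.4,0,0,0],[0.2,-0.86,0,0,0],[0.2,-0.86,0,0,0],[0.2,-0.86,0,0,0],[0.2,-0.86,0,0,0]]]}}

```text
time_s: 37.8
tcp_pos: [0.4608, -0.0713, 0.1422]
eef_rot: [180.0, -0.0, -87.6]
contact_force: [-0.7, -0.0, 0.3]
gripper_width: 0.0528
gripper_force: 0.0
```

Run:
```python
from h import *
s=r.get_state();im,m=snap('wrist','w13');print(s['tcp_pos'],s['gripper_width'])
rings(im,m);t=capture('top');cv2.imwrite('pics/t13.png',t[:,:,::-1]);sleeves(t,camera_model('top'),.02)
```

```text
[ 0.46077262 -0.07132326  0.14215701] 0.0527876446502684
ring [324.  226.6] [38.8 40.5] [ 0.4605 -0.0837] [0.1019 0.0059 1.0091]
ring [117.1 151.6] [40.4 48.2] [ 0.6146 -0.1342] [ 0.5757 -1.2597  1.0089]
sl (590, 426, 50, 54) [ 0.087  -0.6704]
sl (18, 369, 34, 30) [0.218 0.687]
sl (488, 231, 16, 15) [ 0.5878 -0.3859]
sl (463, 229, 17, 15) [ 0.5902 -0.3267]
sl (148, 223, 47, 24) [0.5618 0.3686]
sl (384, 216, 15, 14) [ 0.6167 -0.1354]
sl (451, 172, 43, 11) [ 0.7337 -0.3293]
sl (590, 158, 48, 46) [ 0.7336 -0.6716]
```

Three sleeves are placed. Next is the last one, at (0.4605, -0.0837).

>>> {"fn": "drive_tool", "kwargs": {"increments": [[[0.2,0.102,0.006,0.3,0],[0.2,0.102,0.006,0.6,0],[0.2,0.102,0.006,0.8,0],[0.2,0.102,0.006,0.8,0]]]}}

```text
time_s: 38.4
tcp_pos: [0.4592, -0.0838, 0.0446]
eef_rot: [179.8, -0.0, -87.6]
contact_force: [0.1, 1.5, 0.8]
gripper_width: 0.053
gripper_force: 0.0
```

>>> {"fn": "drive_tool", "kwargs": {"increments": [[[0.2,0,0,0.12,0],[0.2,0,0,0.208,0],[-1,0,0,0.208,0],[-1,0,0,0.208,0],[-1,0,0,0.208,0]]]}}

```text
time_s: 39.02
tcp_pos: [0.4611, -0.0827, 0.0218]
eef_rot: [-179.9, 0.0, -87.5]
contact_force: [-0.3, -1.2, 1.6]
gripper_width: 0.0334
gripper_force: 20.0
```

>>> {"fn": "drive_tool", "kwargs": {"increments": [[[-1,0,0,0,0],[-1,0,0,-0.3,0],[-1,0,0,-0.7,0],[-1,0,0,-0.7,0],[-1,0,0,-0.7,0]]]}}

```text
time_s: 39.65
tcp_pos: [0.4601, -0.0827, 0.1049]
eef_rot: [180.0, 0.0, -87.5]
contact_force: [0.4, 0.5, -1.4]
gripper_width: 0.0336
gripper_force: 20.0
```

Run:
```python
from h import *
s=r.get_state();print(s['tcp_pos'],s['gripper_width'],s['eef_rot'],inc([.6145,.0633,s['tcp_pos'][2]]))
```

```text
[ 0.46007522 -0.08273021  0.10493994] 0.0336414826911458 [ 1.79998426e+02  2.51935240e-02 -8.75437171e+01] [-1.1606e+00 -1.3378e+00  5.0000e-04]
```

>>> {"fn": "drive_tool", "kwargs": {"increments": [[[-1,-0.4,-0.4,0,0],[-1,-0.7,-0.7,0,0],[-1,-0.9,-1,0,0],[-1,-0.9,-1,0,0]]]}}

```text
time_s: 40.15
tcp_pos: [0.577, 0.0319, 0.1028]
eef_rot: [179.9, -0.1, -87.4]
contact_force: [-0.7, -0.3, -1.9]
gripper_width: 0.0336
gripper_force: 20.0
```

>>> {"fn": "drive_tool", "kwargs": {"increments": [[[-1,-0.15,-0.2,0,0],[-1,-0.266,-0.338,0,0],[-1,-0.266,-0.338,0,0],[-1,-0.266,-0.338,0,0],[-1,-0.266,-0.338,0,0]]]}}

```text
time_s: 40.78
tcp_pos: [0.6141, 0.0632, 0.1048]
eef_rot: [179.9, -0.0, -87.6]
contact_force: [0.5, -0.4, -1.1]
gripper_width: 0.0336
gripper_force: 20.0
```

Run:
```python
from h import *
s=r.get_state();im2,m=snap('wrist','w14');print(s['tcp_pos'],s['eef_rot'])
pinbase(im2,m)
```

```text
[0.61405191 0.06321323 0.10478919] [ 1.79936897e+02 -1.58323315e-02 -8.75557022e+01]
ring [ 93 170  14  51 586] [0.7731 0.0166] [ 0.4457 -1.3055  0.0415]
ring [307 231  36  28 369] [0.6128 0.0628] [0.0042 0.0122 0.0422]
```

>>> {"fn": "drive_tool", "kwargs": {"increments": [[[-1,-0.003,0.004,0.1,0],[-1,-0.003,0.004,0.2,0],[-1,-0.003,0.004,0.28,0],[-1,-0.003,0.004,0.34,0],[-1,-0.003,0.004,0.37,0]]]}}

```text
time_s: 41.45
tcp_pos: [0.6143, 0.0642, 0.0601]
eef_rot: [180.0, -0.0, -87.5]
contact_force: [-0.5, 0.8, -0.7]
gripper_width: 0.0337
gripper_force: 20.0
```

>>> {"fn": "drive_tool", "kwargs": {"increments": [[[-1,0,0,0.015,0],[-1,0,0,0.03,0],[-1,0,0,0.045,0],[-1,0,0,0.055,0],[-1,0,0,0.055,0]]]}}

```text
time_s: 42.08
tcp_pos: [0.6145, 0.0643, 0.0542]
eef_rot: [-180.0, -0.0, -87.5]
contact_force: [-0.2, -0.7, -0.4]
gripper_width: 0.0334
gripper_force: 20.0
```

No resistance past the step, so this is another large bore. I continue down.

>>> {"fn": "drive_tool", "kwargs": {"increments": [[[-1,0,0,0.05,0],[-1,0,0,0.1,0],[-1,0,0,0.15,0],[-1,0,0,0.2,0],[-1,0,0,0.23,0]]]}}

```text
time_s: 42.7
tcp_pos: [0.6143, 0.0642, 0.026]
eef_rot: [180.0, -0.0, -87.5]
contact_force: [0.3, 0.9, -1.2]
gripper_width: 0.0338
gripper_force: 20.0
```

>>> {"fn": "drive_tool", "kwargs": {"increments": [[[-1,0,0,0.01,0],[-1,0,0,0.02,0],[-1,0,0,0.02,0]]]}}

```text
time_s: 43.08
tcp_pos: [0.6144, 0.0642, 0.0257]
eef_rot: [-180.0, -0.0, -87.5]
contact_force: [-5.8, 0.1, 12.3]
gripper_width: 0.0334
gripper_force: 20.0
```

>>> {"fn": "drive_tool", "kwargs": {"increments": [[[-1,0,0,-0.3,0],[-1,0,0,-0.6,0],[-1,0,0,-0.7,0],[-1,0.3,0,-0.7,0],[-1,0.65,0.11,-0.7,0]]]}}

```text
time_s: 43.7
tcp_pos: [0.6048, -0.0144, 0.1075]
eef_rot: [180.0, 0.0, -87.4]
contact_force: [0.1, 0.1, -2.0]
gripper_width: 0.0335
gripper_force: 20.0
```

>>> {"fn": "drive_tool", "kwargs": {"increments": [[[-1,0.4,0,0,0],[-1,0.8,0,0,0],[-1,1,0,0,0]]]}}

```text
time_s: 44.08
tcp_pos: [0.6091, -0.1363, 0.1072]
eef_rot: [179.9, 0.0, -87.6]
contact_force: [0.9, 0.8, -1.8]
gripper_width: 0.0333
gripper_force: 20.0
```

>>> {"fn": "drive_tool", "kwargs": {"increments": [[[-1,0.3,0,0,0],[-1,0.5,0,0,0],[-1,0.5,0,0,0],[-1,0.5,0,0,0],[-1,0.5,0,0,0]]]}}

```text
time_s: 44.7
tcp_pos: [0.6124, -0.1933, 0.108]
eef_rot: [180.0, 0.0, -87.5]
contact_force: [-0.9, 0.6, -0.7]
gripper_width: 0.0336
gripper_force: 20.0
```

>>> {"fn": "drive_tool", "kwargs": {"increments": [[[-1,0,0,0.35,0],[-1,0,0,0.55,0],[-1,0,0,0.66,0],[-1,0,0,0.66,0]]]}}

```text
time_s: 45.2
tcp_pos: [0.6121, -0.1936, 0.0284]
eef_rot: [179.9, 0.0, -87.5]
contact_force: [1.0, -0.3, 0.1]
gripper_width: 0.0338
gripper_force: 20.0
```

>>> {"fn": "drive_tool", "kwargs": {"increments": [[[-1,0,0,0.03,0],[-1,0,0,0.046,0],[0.05,0,0,0.045,0],[0.05,0,0,0.045,0],[0.05,0,0,0.045,0]]]}}

```text
time_s: 45.82
tcp_pos: [0.6127, -0.1941, 0.024]
eef_rot: [-180.0, -0.0, -87.5]
contact_force: [-0.2, 0.4, -0.9]
gripper_width: 0.046
gripper_force: 0.0
```

>>> {"fn": "drive_tool", "kwargs": {"increments": [[[0.05,0,0,-0.2,0],[0.05,0,0,-0.5,0],[0.05,0,0,-0.9,0],[0.05,-0.3,0.3,-1,0],[0.2,-0.6,1,-1,0]]]}}

```text
time_s: 46.45
tcp_pos: [0.5172, -0.1367, 0.1447]
eef_rot: [-179.8, -0.0, -87.5]
contact_force: [-0.0, 1.4, 1.0]
gripper_width: 0.0504
gripper_force: 0.0
```

>>> {"fn": "drive_tool", "kwargs": {"increments": [[[0.2,-0.3,0.3,0,0],[0.2,-0.3,0.4,0,0],[0.2,-0.3,0.4,0,0],[0.2,-0.3,0.4,0,0]]]}}

```text
time_s: 46.95
tcp_pos: [0.4681, -0.1039, 0.1438]
eef_rot: [-180.0, -0.0, -87.5]
contact_force: [0.2, -0.2, -0.5]
gripper_width: 0.0528
gripper_force: 0.0
```

Run:
```python
from h import *
s=r.get_state();print(s['tcp_pos'],s['time_s'])
t,mt=snap('top','t15');sleeves(t,mt,.02)
im,ms=snap('scene','s15')
# top rings in scene: bright faces
rings(im,ms,.029)
a=cv2.imread('pics/top0.png')[:,:,::-1]
# stack top & bystanders unchanged?
for n,(x0,x1,y0,y1) in dict(stack=(130,210,175,255),batt=(305,350,135,172),oil=(370,400,145,180),driver=(405,500,165,190),black=(330,356,235,260),tq1=(412,434,280,300)).items():
    print(n,np.abs(t[y0:y1,x0:x1].astype(int)-a[y0:y1,x0:x1]).mean().round(2))
# steel plate extent in top view
h=cv2.cvtColor(t,cv2.COLOR_RGB2HSV);k=cv2.inRange(h,(0,0,165),(180,40,255));k[:195]=0;k[260:]=0;k[:,:200]=0;k[:,330:]=0
c=max(cv2.findContours(k,0,2)[0],key=cv2.contourArea);b=cv2.boxPoints(cv2.minAreaRect(c))
for p in b:print(p,ray(mt,*p,.006)[:2].round(4))
```

```text
[ 0.46810855 -0.10394625  0.14380157] 46.95
sl (590, 426, 50, 54) [ 0.0869 -0.6704]
sl (18, 369, 34, 30) [0.2181 0.687 ]
sl (499, 241, 17, 14) [ 0.565  -0.4142]
sl (463, 229, 16, 15) [ 0.5901 -0.3267]
sl (148, 223, 47, 24) [0.5616 0.3695]
sl (409, 218, 15, 14) [ 0.6137 -0.1958]
sl (384, 216, 15, 14) [ 0.6167 -0.1354]
sl (0, 195, 5, 30) [0.6321 0.7956]
sl (451, 172, 43, 11) [ 0.7337 -0.3294]
sl (590, 158, 48, 46) [ 0.7336 -0.6717]
ring [251.3 457.2] [15.5 68.4] [ 0.7371 -0.3292] [ 1.9695 -2.1627  1.0194]
ring [139.2 431. ] [16.6 21.7] [ 0.5636 -0.4127] [ 2.6037 -0.689   1.02  ]
ring [190.  401.1] [15.8 19.6] [ 0.5887 -0.3257] [ 1.8882 -0.928   1.0198]
ring [253.3 356.9] [13.9 16.9] [ 0.6129 -0.1951] [ 0.8093 -1.1757  1.0195]
ring [276.4 335.9] [12.7 16.1] [ 0.6153 -0.1346] [ 0.3063 -1.2178  1.0194]
ring [330.2  71.8] [12.6 26.2] [0.0235 0.8068] [-7.7408  3.3767  1.0192]
stack 13.49
batt 1.71
oil 1.67
driver 1.4
black 1.82
tq1 37.48
[232.67961 210.64894] [0.637  0.2458]
[318.76996 209.51619] [0.6457 0.0381]
[319.09192 233.98564] [0.5863 0.0356]
[233.00159 235.1184 ] [0.5777 0.2426]
```

Run:
```python
from h import *
an=np.linspace(0,2*np.pi,60)
for n,f in(('top','t15'),('scene','s15')):
    im=cv2.imread(f'pics/{f}.png');m=camera_model(n);h=cv2.cvtColor(im,cv2.COLOR_BGR2HSV);k=cv2.inRange(h,(5,90,60),(17,255,255))
    for p in[(.5645,-.4135),(.5895,-.3262),(.6135,-.1955),(.616,-.135)]:
        best=0
        for dx in np.arange(-3,3.1,1):
          for dy in np.arange(-3,3.1,1):
            pts=[[p[0]+dx/1e3+.017*np.cos(a),p[1]+dy/1e3+.017*np.sin(a),z] for a in an for z in(.003,.029)]
            g=np.zeros_like(k);hu=cv2.convexHull(proj(m,pts).astype(np.float32));cv2.fillConvexPoly(g,np.round(hu).astype(int),255)
            roi=cv2.dilate(g,np.ones((9,9)));kk=k&roi;c=[q for q in cv2.findContours(kk,0,2)[0]];f2=np.zeros_like(k);cv2.drawContours(f2,[max(c,key=cv2.contourArea)],-1,255,-1)
            i=(f2&g>0).sum()/((f2|g)>0).sum()
            if i>best:best=i;bd=(dx,dy)
        print(n,p,round(best,3),bd)
m=camera_model('top')
for f in('top0','t15'):
    h=cv2.cvtColor(cv2.imread(f'pics/{f}.png'),cv2.COLOR_BGR2HSV);k=cv2.inRange(h,(0,200,190),(5,255,255));k[:,:110]=0;k[:,230:]=0;k[:170]=0;k[260:]=0
    k=cv2.morphologyEx(k,cv2.MORPH_OPEN,np.ones((5,5)));print(f,cv2.boundingRect(k))
```

```text
top (0.5645, -0.4135) 0.817 (np.float64(2.0), np.float64(-1.0))
top (0.5895, -0.3262) 0.84 (np.float64(1.0), np.float64(1.0))
top (0.6135, -0.1955) 0.758 (np.float64(-2.0), np.float64(1.0))
top (0.616, -0.135) 0.76 (np.float64(2.0), np.float64(0.0))
scene (0.5645, -0.4135) 0.879 (np.float64(-1.0), np.float64(1.0))
scene (0.5895, -0.3262) 0.863 (np.float64(-3.0), np.float64(1.0))
scene (0.6135, -0.1955) 0.805 (np.float64(1.0), np.float64(0.0))
scene (0.616, -0.135) 0.798 (np.float64(-2.0), np.float64(2.0))
top0 (138, 184, 50, 58)
t15 (141, 184, 50, 57)
```

All four sleeves fit upright silhouettes in their trays. The sleeve that was knocked is still upright inside the red tray. The stack stands, and the plate is clear of the frame by about 55 mm. Handing in.

```bash
python3 -c "
from plant import job
print(job.close_job())"
```

```text
the job is handed in; nothing more can be done
None
```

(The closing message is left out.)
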